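Lower the basket of apricots into the deep pot

TASK

Take the wire basket of ripe apricots by its handle and lower it gently into the deep steel pot, until it stands upright on the pot's bottom with all three apricots still in it, then let go. Ripe fruit bruises: set the basket down softly, neither dropping it nor thumping or pressing it against the pot. Do not shove the pot along, and leave the shallow pan and the other things on the table where they are.

Things in the scene. Friction and masses are not known exactly. Their poses are not given: they have to be found in the camera images.
- basket: Loose round dark wire basket, open on top, 0.2 to 0.4 kg. Origin at the centre of its underside, z up. Flat floor 120 mm across, 4 mm thick; wires flare to a rim 140 mm across at 75 mm height. A stiff fixed arch handle in its y-z plane carries a straight level rubber grip bar along y, 12 mm thick, 84 mm long, 165 mm above the underside; free space under the bar down to the loose fruit.
- basket_grip (a point): Centre of the basket's grip bar, 165 mm above the underside, on the basket's vertical axis; axes as the basket's (bar along y).
- basket_middle (a point): Point on the basket's axis 26 mm above its underside, at the height of the apricots' centres.
- apricot0: One of three equal apricots, a ball 44 mm in diameter, 30 to 65 g, lying loose on the basket's floor. Origin at its centre; it rolls, so its axes mean nothing.
- apricot1: One of three equal apricots, a ball 44 mm in diameter, 30 to 65 g, lying loose on the basket's floor. Origin at its centre; it rolls, so its axes mean nothing.
- apricot2: One of three equal apricots, a ball 44 mm in diameter, 30 to 65 g, lying loose on the basket's floor. Origin at its centre; it rolls, so its axes mean nothing.
- pot: Deep round stainless pot without lid, loose on the table, 1.5 to 2.5 kg, 200 mm outer diameter, 130 mm high, wall 4 mm (inside 192 mm across), bottom 6 mm thick. Origin at the centre of its underside, z up. Two loop handles at its own +y and -y sides, at 105 mm height, reach 124 mm from the axis.
- pot_floor (a point): Centre of the pot's inner bottom, 6 mm above its underside.
- pot_rim (a point): Centre of the pot's mouth, 130 mm above its underside. The rim bead rises 2.5 mm higher.
- pan: Shallow round steel pan, empty, no handles, 190 mm across, 50 mm high, loose; not to be used. Origin at the centre of its underside. Basket, pot and pan change places from start to start.
- jar: Amber glass jar with a metal lid, 68 mm across, 110 mm high, loose bystander; origin at the centre of its underside.
- mandarin: Mandarin on the table, 64 mm across, 50 mm high, bystander; origin at the centre of its underside.
- lemon: Lemon standing on end, 50 mm across, 61 mm high, bystander; origin at the centre of its underside.
- cup: White plastic cup, 66 mm across, 70 mm high, bystander near the robot; origin at the centre of its underside.
Things that resemble listed ones, but are neither listed nor needed, are in the scene too. What is shaped like the basket but purple is not meant.

How it is judged:
On the way:
1. the basket, with the three apricots in it, is brought over the mouth of the deep pot (z of basket in the frame of pot_rim above -0.015 m and horizontal distance between basket and pot below 0.05 m and distance between each of apricot0, apricot1, apricot2 and basket_middle below 0.06 m).
At the end, for the whole second after the job is handed in: The basket stands at rest inside, on the deep pot's bottom (underside within 8 mm of it, tilt under 0.1 rad), the pot upright on the table, all three apricots in the basket (centres within 60 mm of basket_middle); pan, jar, mandarin, lemon and cup within 30 mm of their starts (z of basket in the frame of pot_floor below 0.008 m and horizontal distance between basket and pot below 0.04 m and angle between basket's own z axis and vertical below 0.1 rad and angle between pot's own z axis and vertical below 0.06 rad and height (world z) of pot below 0.008 m and linear speed of basket below 0.02 m/s and distance between each of apricot0, apricot1, apricot2 and basket_middle below 0.06 m and linear speed of each of apricot0, apricot1, apricot2 below 0.08 m/s and distance of each of pan, jar, mandarin, lemon, cup from where it was at the start of the episode below 0.03 m); the robot touches nothing.
It fails at once if the basket strikes or presses the pot with more than 25 N (contact force between basket and pot above 25 N).
It fails at once if the basket is dropped (it falls, out of the fingers, faster than 0.5 m/s: a fall of 13 mm or more) (linear speed of basket above 0.5 m/s and contact force between the fingers and basket below 0.05 N).
It fails at once if an apricot leaves the basket (distance between any of apricot0, apricot1, apricot2 and basket_middle above 0.09 m).
It fails at once if the pot is shoved more than 40 mm (distance of pot from where it was at the start of the episode above 0.04 m).
It fails at once if the pan, jar, mandarin, lemon or cup is moved more than 30 mm (distance of any of pan, jar, mandarin, lemon, cup from where it was at the start of the episode above 0.03 m).
It also fails if it takes over 51 s, if anything falls off the work surface, if the arm or the gripper's body presses on something with over 40 N, if the wrist force passes 120 N, or if a joint passes its speed limit or range.

ROBOT

A 6-joint arm with a two-finger parallel gripper is mounted at the origin on the work surface. World frame = base frame: x ahead of the robot, y to its left, z up, the work surface at z = 0. Lengths are in m, angles in rad, forces in N, time in s.
With the tool pointing down it reaches from about 0.3 to 0.95 m from the base axis. Payload 3.1 kg.
Tool frame: the origin (TCP) lies between the finger pads; the fingertips stand 17 mm ahead of it and the grasp point (between the pads) lies 2 mm behind it; z points along the fingers, y is the line along which they close (so a half turn about z gives the same grasp; the last joint's range is limited). The gripper opens to 85 mm and grips with 20 to 120 N. Pads are 22 mm wide; open, the fingers measure 114 mm over their backs; the gripper's body (76 mm by 85 mm) begins 54 mm behind the grasp point. The pads swing forward as they close: fully open they stand 13 mm farther back than shut.
Start: joints at [1.077, 0.308, 1.634, -0, 1.2, -0.07], TCP at [0.257, 0.57, 0.248] pointing down, gripper open.
Joint ranges: [-3.06, 3.06], [-0.79, 1.96], [0.05, 2.63], [-1.19, 4.34], [0.05, 2.64], [-2.94, 2.94]. Speed limits (rad/s): [2.79, 2.79, 3.14, 3.14, 3.14, 3.14].

INTERFACE

Orientations are given as [roll, pitch, yaw] about the fixed x, y, z axes, in that order (R = Rz(yaw) Ry(pitch) Rx(roll)).
In Python, from workcell import ctrl gives the robot as it stands.
- The arm moves only by the tool servo_tool, never from a script. Its argument "targets" is a list that holds one entry, the list of rows, each a list of 7 numbers: the shift along the tool's x, y, z in mm, then the turn, a rotation vector about the tool's x, y, z in rad, then the closure, from 0 (fully open) to 1 (shut). A call has exactly 8 rows; each row shifts and turns the commanded pose from where the row before left it, along the tool's axes as they then stand; what a row does not reach is not made up. A row lasts 1/12 s, in which the tool goes at most 41.7 mm and 7.16 degrees, less where a joint would pass 70% of its speed; a pose out of reach is approached as far as the arm can. A call is refused whole if a number of a shift passes 41.7 or a number of a turn 0.125, either way. A call with a gripper value outside its range is refused whole. The fingers move at their own pace and stop on an object; "grip_force" is the grip in N (left out, the last holds). Time passes only in rows, so rows that do not move let the fingers close, or fill a call up. It gives the time, the measured TCP pose, the force, the opening and the grip force at its end, in the units of the state.
- ctrl.sense(): the state, without advancing time (a new reading comes with each control period).
- ctrl.camera(name): name is "scene" or "top" or "wrist"; returns the picture (420x560x3 uint8, red, green, blue); there is no depth.
- ctrl.camera_model(name): a dict with "fx", "fy", "cx", "cy" (pixels), "k1" (the pictures are not rectified: a ray, as slopes to the right and down, at radius r is drawn at 1 + k1 r^2 times it, then the intrinsics apply), "pose" (4x4, takes a point from camera to world coordinates). Camera axes: x right, y down, z forward; pixel columns grow to the right and rows downward; lengths in m; the calibration is good to about 2 mm. A picture is of the moment at which its call begins: read the wrist's pose just before it. camera_model takes no time and is no camera call; for the wrist camera it gives the pose at the moment of the call.
- ctrl.close_job(): hands the job in; it is judged then, once.
The state is a dict: "t": time; "qpos": joint angles; "joint_velocities": joint speeds; "effort": joint torques, N m; "eef_pos": TCP position; "orientation": TCP orientation; "contact_force": force on the tool from outside, world axes, zero at the start; "torque": the same for the moment, N m; "gripper_width": finger opening in m; "grip_force": force on a finger pad.
Only numpy, scipy, OpenCV 4.12 (cv2) and the standard library are available. Lean on these libraries where they do the work, as an engineer would, in place of code of your own. Each camera call takes 0.05 s, during which the arm holds its last target. There are 200 camera calls.

## Working session

There is one attempt and no reset: what is moved stays moved. The work goes in short steps, Python scripts to look and compute and a tool call to move; the robot and the scene stay as the last step left them, time stands still between calls to the robot, and variables do not carry over. Pictures are saved under pics/ and viewed, at most 10 in all, crops included, and the job is handed in when it is done.

Besides the shell and the picture viewer there is one more tool, called after "Request:" as name(argument=value, ...) on one line, values as JSON. servo_tool: Moves the arm, as the interface text tells. Its arguments: {"type":"object","properties":{"targets":{"type":"array"},"grip_force":{"type":"number"}},"required":["targets"]}

```bash
mkdir -p pics; cat > h.py <<'E'
import numpy as np, cv2
from workcell import ctrl
def ray(m,u,v):
    x=(u-m['cx'])/m['fx'];y=(v-m['cy'])/m['fy']
    K=np.array([[m['fx'],0,m['cx']],[0,m['fy'],m['cy']],[0,0,1]],float)
    a,b=x,y
    for _ in range(30):
        s=1+m['k1']*(a*a+b*b); a,b=x/s,y/s
    P=np.array(m['pose']); d=P[:3,:3]@[a,b,1]; return P[:3,3],d/np.linalg.norm(d)
def onz(m,u,v,z):
    o,d=ray(m,u,v); return o+d*(z-o[2])/d[2]
def two(m1,p1,m2,p2):
    o1,d1=ray(m1,*p1);o2,d2=ray(m2,*p2)
    t=np.linalg.lstsq(np.c_[d1,-d2],o2-o1,rcond=None)[0]
    a=o1+d1*t[0];b=o2+d2*t[1]; return (a+b)/2,np.linalg.norm(a-b)
def save(n,im): cv2.imwrite('pics/'+n,cv2.cvtColor(im,cv2.COLOR_RGB2BGR))
E
python3 - <<'E'
from h import *
for n in ['scene','top']:
    save(n+'0.png',ctrl.camera(n)); m=ctrl.camera_model(n); print({k:np.round(v,3).tolist() for k,v in m.items()})
print(ctrl.sense())
E
```

```text
{'fx': 394.444, 'fy': 394.444, 'cx': 277.846, 'cy': 215.268, 'k1': -0.049, 'pose': [[0.76, 0.551, -0.344, 0.81], [0.649, -0.657, 0.384, -0.35], [-0.015, -0.515, -0.857, 0.935], [0.0, 0.0, 0.0, 1.0]]}
{'fx': 451.19, 'fy': 451.19, 'cx': 269.428, 'cy': 210.746, 'k1': -0.049, 'pose': [[0.012, -0.996, 0.087, 0.378], [-1.0, -0.009, 0.029, -0.004], [-0.028, -0.087, -0.996, 1.137], [0.0, 0.0, 0.0, 1.0]]}
{'t': 0.1, 'qpos': array([ 1.07731249e+00,  3.08911843e-01,  1.63504301e+00, -1.89887526e-05,
        1.19973210e+00, -6.96971352e-02]), 'joint_velocities': array([-0.00153761, -0.0023057 , -0.0038186 ,  0.0001797 ,  0.00063797,
       -0.00118312]), 'effort': array([-1.09147801e-03, -4.16409981e+01, -2.77643394e+01, -9.96700578e-05,
        3.98340082e-03, -2.65918112e-05]), 'eef_pos': array([0.25670026, 0.56907167, 0.24717343]), 'orientation': array([-3.13950221e+00, -1.28208897e-04,  2.71781273e+00]), 'contact_force': array([0.388536  , 0.12601551, 0.20121203]), 'torque': array([ 0.03859762,  0.00439685, -0.00941818]), 'grip_force': 0.0, 'gripper_width': 0.0854804675065201}
```

View pics/scene0.png

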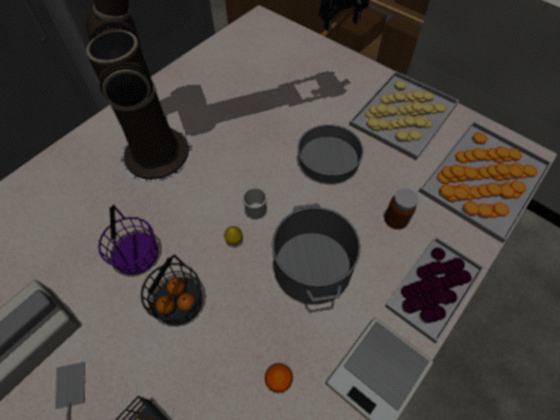

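View pics/top0.png

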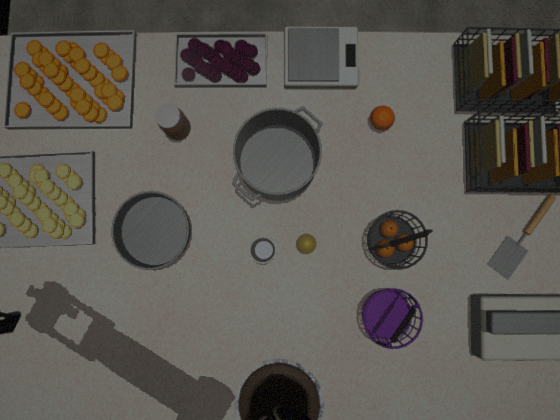

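The two views show the dark basket at scene (172,292) / top (397,240) and the deep pot at scene (316,255) / top (277,155). The pan is at top (152,230), the purple decoy at top (391,318).

```bash
python3 - <<'E'
from h import *
s=cv2.imread('pics/scene0.png');t=cv2.imread('pics/top0.png')
f=lambda im,u,v,w,h:cv2.resize(im[v:v+h,u:u+w],None,fx=4,fy=4,interpolation=cv2.INTER_CUBIC)
a=np.hstack([f(s,130,245,90,75),f(t,350,195,90,75)]); b=np.hstack([f(s,265,195,100,75)[:, :360],f(t,230,95,100,75)[:,:360]])
im=np.clip(np.vstack([a,b]).astype(float)*1.8,0,255).astype(np.uint8); cv2.imwrite('pics/c1.png',im); print(im.shape)
E
```

```text
(600, 720, 3)
```

View pics/c1.png

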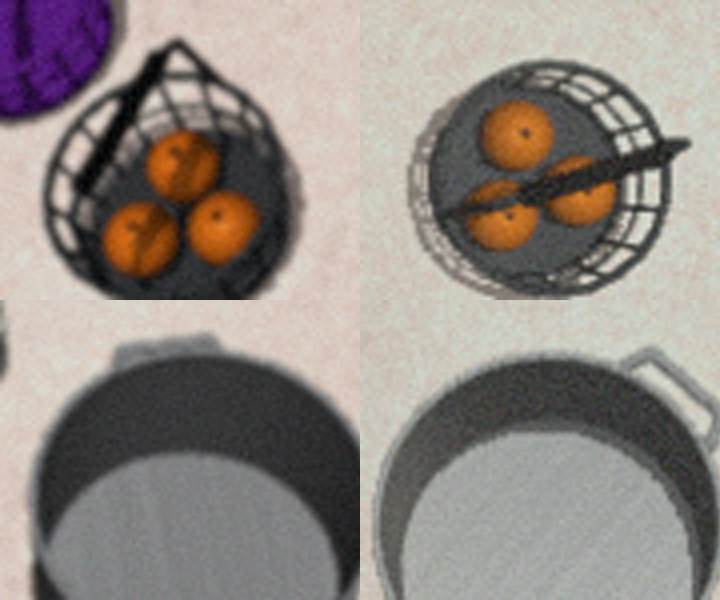

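```bash
python3 - <<'E'
from h import *
ms,mt=ctrl.camera_model('scene'),ctrl.camera_model('top')
S=[(150.5,291.7),(171.5,258.5)];T=[(390,243.8),(426.2,233)]
# match order: both tested by residual
for i in (0,1):
  for j in (0,1): p,e=two(ms,S[i],mt,T[j]);print('end',i,j,p.round(4),round(e,4))
print('basket bar on z.165',[onz(mt,*q,.165).round(4) for q in T],[onz(ms,*q,.165).round(4) for q in S])
from scipy.optimize import least_squares
def circ(name,m,box,z,R):
    im=cv2.imread(name);u0,v0,u1,v1=box
    b=im.astype(int)[v0:v1,u0:u1]; 
    mask=((b[...,2]-b[...,0])<9).astype(np.uint8)
    mask=cv2.morphologyEx(mask,cv2.MORPH_OPEN,np.ones((3,3)))
    c=max(cv2.findContours(mask,0,cv2.CHAIN_APPROX_NONE)[0],key=cv2.contourArea)[:,0,:]+[u0,v0]
    W=np.array([onz(m,*q,z)[:2] for q in c])
    f=least_squares(lambda x:np.hypot(W[:,0]-x[0],W[:,1]-x[1])-x[2],[*W.mean(0),R],loss='cauchy',f_scale=.001)
    r=np.abs(f.fun);inl=r<.003
    print(name,z,'c',f.x.round(4),inl.mean().round(2),c.min(0),c.max(0)); 
    far=np.hypot(*(W-f.x[:2]).T)>.112
    if far.any(): d=W[far]-f.x[:2];print(' handle angle',np.degrees(np.angle((np.exp(2j*np.arctan2(d[:,1],d[:,0]))).mean()))/2,far.sum())
circ('pics/top0.png',mt,(222,95,335,212),.13,.1)
circ('pics/scene0.png',ms,(262,195,370,312),.13,.1)
# apricots
for n,m,b in(('scene0',ms,(130,260,220,330)),('top0',mt,(360,205,435,275))):
    im=cv2.imread(f'pics/{n}.png').astype(int);mk=((im[...,2]-im[...,0])>60).astype(np.uint8);
    z=np.zeros_like(mk);z[b[1]:b[3],b[0]:b[2]]=mk[b[1]:b[3],b[0]:b[2]]
    M=cv2.moments(z,True);print(n,'apricots mean',onz(m,M['m10']/M['m00'],M['m01']/M['m00'],.026).round(3))
E
```

```text
end 0 0 [ 0.3826 -0.2848  0.0624] 0.0566
end 0 1 [ 0.4179 -0.3135  0.1631] 0.0004
end 1 0 [ 0.3943 -0.2348  0.1631] 0.0008
end 1 1 [ 0.4279 -0.265   0.256 ] 0.0456
basket bar on z.165 [array([ 0.394 , -0.2347,  0.165 ]), array([ 0.4179, -0.3127,  0.165 ])] [array([ 0.4187, -0.3137,  0.165 ]), array([ 0.3955, -0.2348,  0.165 ])]
pics/top0.png 0.13 c [ 0.6025 -0.003   0.1143] 0.25 [230  95] [324 205]
 handle angle -19.429687029241865 346
pics/scene0.png 0.13 c [0.6019 0.0083 0.101 ] 0.47 [272 203] [360 304]
 handle angle -57.10836731468378 105
scene0 apricots mean [ 0.406 -0.279  0.026]
top0 apricots mean [ 0.409 -0.276  0.026]
```

```bash
python3 - <<'E'
from h import *
from scipy.optimize import least_squares
out=[]
for n,b in(('top',(218,92,338,215)),('scene',(255,190,375,315))):
    m=ctrl.camera_model(n);im=cv2.imread(f'pics/{n}0.png');u0,v0,u1,v1=b
    lab=cv2.cvtColor(cv2.GaussianBlur(im,(0,0),1),cv2.COLOR_BGR2LAB).astype(int)[v0:v1,u0:u1]
    edge=np.concatenate([lab[0],lab[-1],lab[:,0],lab[:,-1]]);bg=np.median(edge,0)
    d=np.abs(lab-bg); mask=(d[...,0]>18).astype(np.uint8)*255
    mask=cv2.morphologyEx(mask,cv2.MORPH_CLOSE,np.ones((7,7)))
    c=max(cv2.findContours(mask,0,cv2.CHAIN_APPROX_NONE)[0],key=cv2.contourArea)
    c=cv2.convexHull(c)[:,0,:] if 0 else c[:,0,:]; c=c+[u0,v0]
    W=np.array([onz(m,*q,.1315)[:2] for q in c])
    f=least_squares(lambda x:np.hypot(W[:,0]-x[0],W[:,1]-x[1])-.1,[.575,0.0],loss='cauchy',f_scale=.001)
    print(n,bg,f.x.round(4),(np.abs(f.fun)<.003).mean().round(2))
    big=cv2.resize(im[v0:v1,u0:u1],None,fx=3.2,fy=3.2)*1
    big=np.clip(big*1.6,0,255).astype(np.uint8)
    P=np.array(m['pose'])
    for q in c: cv2.circle(big,tuple(int(x) for x in ((q-[u0,v0]+.5)*3.2)),1,(0,0,255),-1)
    for a in np.linspace(0,6.28,120):
        w=np.linalg.inv(P)@[f.x[0]+.1*np.cos(a),f.x[1]+.1*np.sin(a),.1315,1];x,y=w[:2]/w[2];s=1+m['k1']*(x*x+y*y)
        q=(np.array([x*s*m['fx']+m['cx'],y*s*m['fy']+m['cy']])-[u0,v0]+.5)*3.2
        cv2.circle(big,tuple(int(t) for t in q),1,(0,255,0),-1)
    out.append(big[:390,:384])
cv2.imwrite('pics/c2.png',np.hstack([cv2.resize(o,(384,390)) for o in out]))
E
```

```text
top [120. 128. 132.] [0.5833 0.016 ] 0.28
scene [122. 130. 132.] [0.6021 0.0086] 0.43
```

View pics/c2.png

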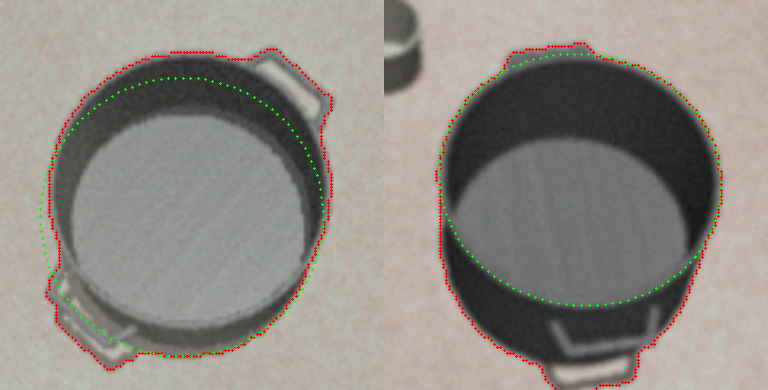

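The scene rim fit lies on the rim all round at (0.602, 0.009). The top fit slid onto the foot at the lower edge, so I'll check it with single rim points. The bar triangulates to a height of 0.163 m and a length of 82 mm. Turning now.

Request:
servo_tool(targets=[[[0,0,0,0,0,0.107,0],[0,0,0,0,0,0.107,0],[0,0,0,0,0,0.107,0],[0,0,0,0,0,0.107,0],[0,0,0,0,0,0.107,0],[0,0,0,0,0,0.107,0],[0,0,0,0,0,0.107,0],[0,0,0,0,0,0.107,0]]])

```text
t: 0.77
eef_pos: [0.2568, 0.5693, 0.2475]
orientation: [-3.141, 0.001, 1.856]
contact_force: [-0.1, -0.4, 0.6]
gripper_width: 0.0855
grip_force: 0.0
```

```bash
cat >> h.py <<'E'
from scipy.spatial.transform import Rotation as Ro
def to(p):
    s=ctrl.sense();R=Ro.from_euler('xyz',s['orientation']).as_matrix()
    print('pos',s['eef_pos'].round(4),'rpy',s['orientation'].round(4),'tool shift mm',(R.T@(np.array(p)-s['eef_pos'])*1000).round(1))
E
python3 - <<'E'
from h import *
mt=ctrl.camera_model('top')
t=onz(mt,277.4,109,.1315);l=onz(mt,234,151.4,.1315);r=onz(mt,321,151.4,.1315)
print(t,l,r,np.linalg.norm(l-r))
ms=ctrl.camera_model('scene')
# rim top point by two views
to([.406,-.274,.25]); print(ctrl.sense()['t'])
E
```

```text
[0.69950117 0.01005303 0.1315    ] [0.60021943 0.10767895 0.1315    ] [ 0.60138054 -0.08951783  0.1315    ] 0.19720019363780683
pos [0.2568 0.5693 0.2475] rpy [-3.1406e+00  1.0000e-03  1.8565e+00] tool shift mm [-851.1  -94.5   -1.5]
0.7667
```

Single rim points from the top view put the pot centre at (0.600, 0.009), with a rim 197 mm across, so both views agree.

Request:
servo_tool(targets=[[[-20,-2.2,0,0,0,0,0],[-36,-4,0,0,0,0,0],[-36,-4,0,0,0,0,0],[-36,-4,0,0,0,0,0],[-36,-4,0,0,0,0,0],[-36,-4,0,0,0,0,0],[-36,-4,0,0,0,0,0],[-36,-4,0,0,0,0,0]]])

```text
t: 1.43
eef_pos: [0.3057, 0.2986, 0.2478]
orientation: [-3.141, 0.0, 1.863]
contact_force: [0.5, 0.1, 0.1]
gripper_width: 0.0853
grip_force: 0.0
```

Request:
servo_tool(targets=[[[-36,-4,0,0,0,0,0],[-36,-4,0,0,0,0,0],[-36,-4,0,0,0,0,0],[-36,-4,0,0,0,0,0],[-36,-4,0,0,0,0,0],[-36,-4,0,0,0,0,0],[-36,-4,0,0,0,0,0],[-36,-4,0,0,0,0,0]]])

```text
t: 2.1
eef_pos: [0.3577, 0.0137, 0.2482]
orientation: [3.141, -0.0, 1.862]
contact_force: [0.9, 0.5, -0.2]
gripper_width: 0.0855
grip_force: 0.0
```

Request:
servo_tool(targets=[[[-36,-4,0,0,0,0,0],[-36,-4,0,0,0,0,0],[-36,-4,0,0,0,0,0],[-36,-4,0,0,0,0,0],[-36,-4,0,0,0,0,0],[-36,-4,0,0,0,0,0],[-30,-3,0,0,0,0,0],[-15,-1,0,0,0,0,0]]])

```text
t: 2.77
eef_pos: [0.4064, -0.246, 0.2481]
orientation: [-3.141, 0.001, 1.859]
contact_force: [0.7, -0.4, 1.5]
gripper_width: 0.0854
grip_force: 0.0
```

```bash
python3 - <<'E'
from h import *
to([.406,-.274,.25]); m=ctrl.camera_model('wrist'); print(np.round(m['pose'],3))
im=ctrl.camera('wrist'); save('w1.png',np.clip(im*1.7,0,255).astype(np.uint8)); np.save('w1.npy',im)
E
```

```text
pos [ 0.4064 -0.246   0.2481] rpy [-3.1415e+00  1.3000e-03  1.8590e+00] tool shift mm [-26.7  -8.3  -1.9]
[[ 0.959  0.272  0.084  0.384]
 [ 0.285 -0.916 -0.284 -0.174]
 [-0.     0.296 -0.955  0.373]
 [ 0.     0.     0.     1.   ]]
```

View pics/w1.png

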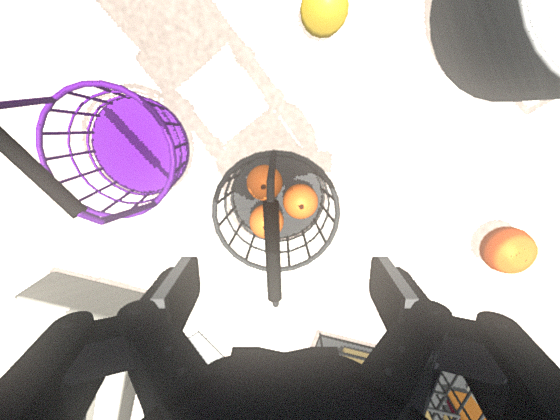

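The wrist view shows the dark basket between the open fingers, with its bar running from (271,203) to (275,298), nearly along the tool's x.

```bash
python3 - <<'E'
from h import *
m=ctrl.camera_model('wrist');mt=ctrl.camera_model('top')
w=[(271,203),(275,299)]
a=[onz(m,*q,.164) for q in w];print(np.round(a,4),np.mean(a,0).round(4),np.degrees(np.arctan2(*(a[1]-a[0])[[1,0]])))
for q,t in zip(w,[(390,243.8),(426.2,233)]): print(two(m,q,mt,t))
to([.406,-.274,.162])
E
```

```text
[[ 0.3929 -0.2385  0.164 ]
 [ 0.4189 -0.3182  0.164 ]] [ 0.4059 -0.2784  0.164 ] -71.95096606617994
(array([ 0.39231592, -0.22595959,  0.20363792]), np.float64(0.0023109682831904703))
(array([ 0.41702772, -0.3089879 ,  0.17723367]), np.float64(0.0007881741290800926))
pos [ 0.4069 -0.247   0.2483] rpy [3.1415e+00 2.8000e-03 1.8587e+00] tool shift mm [-25.3  -8.6  86.3]
```

Request:
servo_tool(targets=[[[-14,-4.5,0,0,0,0,0],[-13,-4.5,0,0,0,0,0],[0,0,15,0,0,0,0],[0,0,20,0,0,0,0],[0,0,20,0,0,0,0],[0,0,15,0,0,0,0],[0,0,0,0,0,0,0],[0,0,0,0,0,0,0]]], grip_force=50)

```text
t: 3.48
eef_pos: [0.4046, -0.27, 0.1775]
orientation: [-3.14, -0.003, 1.862]
contact_force: [-0.2, -0.4, 0.3]
gripper_width: 0.0854
grip_force: 0.0
```

```bash
python3 - <<'E'
from h import *
to([.406,-.276,.162]); print(ctrl.sense()['contact_force'])
im=ctrl.camera('wrist'); save('w2.png',np.clip(im*1.7,0,255).astype(np.uint8))
E
```

```text
pos [ 0.4046 -0.27    0.1775] rpy [-3.1401e+00 -2.5000e-03  1.8624e+00] tool shift mm [-6.2 -0.4 15.5]
[-0.2288906  -0.36303953  0.31142934]
```

View pics/w2.png

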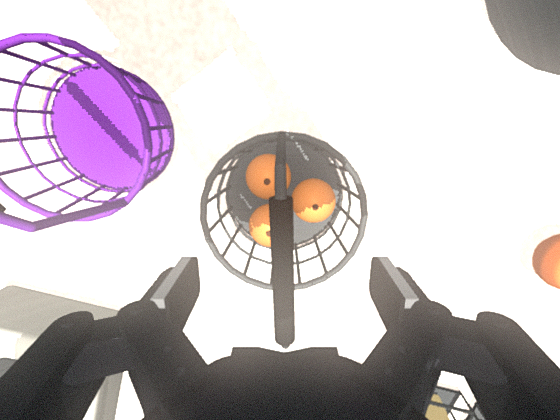

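The bar, at column 282, sits midway between the fingertips (about 185 and 385) and parallel to the pads. I'll finish the descent and close.

Request:
servo_tool(targets=[[[-5,0,8,0,0,0,0],[0,0,7.5,0,0,0,0],[0,0,0,0,0,0,0],[0,0,0,0,0,0,0.5],[0,0,0,0,0,0,0.7],[0,0,0,0,0,0,0.8],[0,0,0,0,0,0,1],[0,0,0,0,0,0,1]]], grip_force=50)

```text
t: 4.2
eef_pos: [0.4069, -0.276, 0.163]
orientation: [3.141, 0.0, 1.862]
contact_force: [-0.5, 0.6, -0.0]
gripper_width: 0.0259
grip_force: 0.0
```

Request:
servo_tool(targets=[[[0,0,0,0,0,0,1],[0,0,0,0,0,0,1],[0,0,0,0,0,0,1],[0,0,0,0,0,0,1],[0,0,0,0,0,0,1],[0,0,0,0,0,0,1],[0,0,0,0,0,0,1],[0,0,0,0,0,0,1]]], grip_force=60)

```text
t: 4.87
eef_pos: [0.4066, -0.2758, 0.163]
orientation: [-3.141, -0.0, 1.862]
contact_force: [-3.0, 1.3, 4.6]
gripper_width: 0.01
grip_force: 58.7
```

Gripped: 10 mm opening at 59 N. Lifting smoothly.

Request:
servo_tool(targets=[[[0,0,-1,0,0,0,1],[0,0,-3,0,0,0,1],[0,0,-6,0,0,0,1],[0,0,-9,0,0,0,1],[0,0,-12,0,0,0,1],[0,0,-14,0,0,0,1],[0,0,-15,0,0,0,1],[0,0,-15,0,0,0,1]]])

```text
t: 5.53
eef_pos: [0.4068, -0.2758, 0.2387]
orientation: [3.141, 0.0, 1.862]
contact_force: [-0.0, 0.2, -4.3]
gripper_width: 0.0101
grip_force: 58.4
```

Request:
servo_tool(targets=[[[0,0,-15,0,0,0,1],[0,0,-15,0,0,0,1],[0,0,-14,0,0,0,1],[0,0,-12,0,0,0,1],[0,0,-10,0,0,0,1],[0,0,-8,0,0,0,1],[0,0,-5,0,0,0,1],[0,0,-2,0,0,0,1]]])

```text
t: 6.2
eef_pos: [0.407, -0.2761, 0.3196]
orientation: [3.141, 0.001, 1.862]
contact_force: [-0.1, 0.3, -4.3]
gripper_width: 0.0104
grip_force: 58.4
```

```bash
python3 - <<'E'
from h import *
to([.601,.009,.325]); print(ctrl.sense()['contact_force'])
im=ctrl.camera('wrist');s=ctrl.camera('scene'); save('w3.png',np.hstack([np.clip(cv2.resize(x,(400,300))*1.7,0,255).astype(np.uint8) for x in (im,s)]))
E
```

```text
pos [ 0.407  -0.2761  0.3196] rpy [3.1410e+00 9.0000e-04 1.8618e+00] tool shift mm [217.4 267.7  -5.4]
[-0.14873705  0.28266874 -4.32844415]
```

View pics/w3.png

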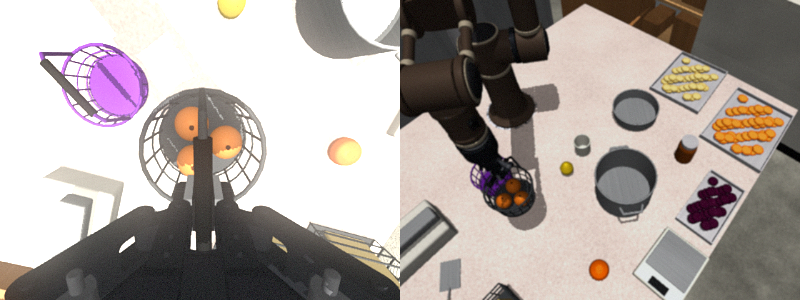

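All three apricots are in the basket, which hangs level with a load of about 0.44 kg. Carrying it over the pot with soft ramps.

Request:
servo_tool(targets=[[[1.3,1.6,-1,0,0,0,1],[3.2,3.9,-2,0,0,0,1],[5,6.2,-2,0,0,0,1],[6.9,8.5,0,0,0,0,1],[8.8,10.9,0,0,0,0,1],[10.7,13.2,0,0,0,0,1],[11.3,14,0,0,0,0,1],[11.3,14,0,0,0,0,1]]])

```text
t: 6.97
eef_pos: [0.46, -0.1974, 0.3237]
orientation: [3.141, -0.001, 1.862]
contact_force: [0.3, -0.4, -5.0]
gripper_width: 0.0099
grip_force: 58.5
```

Request:
servo_tool(targets=[[[11.3,14,0,0,0,0,1],[11.3,14,0,0,0,0,1],[11.3,14,0,0,0,0,1],[11.3,14,0,0,0,0,1],[11.3,14,0,0,0,0,1],[11.3,14,0,0,0,0,1],[11.3,14,0,0,0,0,1],[11.3,14,0,0,0,0,1]]])

```text
t: 7.63
eef_pos: [0.5412, -0.0782, 0.3235]
orientation: [-3.142, -0.001, 1.863]
contact_force: [0.1, -0.6, -4.4]
gripper_width: 0.0101
grip_force: 58.5
```

Request:
servo_tool(targets=[[[11.3,14,0,0,0,0,1],[11.3,14,0,0,0,0,1],[10.7,13.2,0,0,0,0,1],[9.5,11.7,0,0,0,0,1],[8,10,0,0,0,0,1],[6.5,8,0,0,0,0,1],[4.5,5.5,0,0,0,0,1],[2,2.5,0,0,0,0,1]]])

```text
t: 8.3
eef_pos: [0.5983, 0.0044, 0.3236]
orientation: [-3.141, -0.0, 1.863]
contact_force: [-0.9, 0.4, -4.9]
gripper_width: 0.0103
grip_force: 58.5
```

```bash
python3 - <<'E'
from h import *
to([.601,.009,.32]); print(ctrl.sense()['contact_force'])
im=ctrl.camera('top');s=ctrl.camera('scene'); save('w4.png',np.hstack([np.clip(cv2.resize(x[a:a+150,b:b+200],(400,300))*1.7,0,255).astype(np.uint8) for x,a,b in ((im,80,180),(s,170,210))]))
E
```

```text
pos [0.5983 0.0044 0.3236] rpy [-3.1414e+00 -3.0000e-04  1.8626e+00] tool shift mm [3.6 3.9 3.6]
[-0.9220272   0.40030824 -4.89141934]
```

View pics/w4.png

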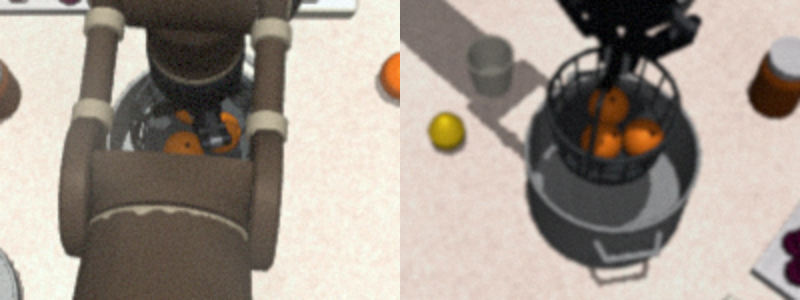

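```bash
python3 - <<'E'
from h import *
m=ctrl.camera_model('scene')
print(onz(m,317,217,.235)); to([.601,.009,.178])
E
```

```text
[0.59333829 0.01266758 0.235     ]
pos [0.598  0.0036 0.3236] rpy [-3.1411e+00  1.0000e-04  1.8623e+00] tool shift mm [  4.3   4.5 145.6]
```

The basket is centred over the mouth, with all three apricots in it. Lowering to about 20 mm above the floor, then creeping.

Request:
servo_tool(targets=[[[1,1,2,0,0,0,1],[1,1,4,0,0,0,1],[1,1,7,0,0,0,1],[1,1,10,0,0,0,1],[0,0,11,0,0,0,1],[0,0,11,0,0,0,1],[0,0,11,0,0,0,1],[0,0,11,0,0,0,1]]])

```text
t: 9.07
eef_pos: [0.6, 0.0083, 0.2549]
orientation: [-3.14, -0.0, 1.862]
contact_force: [0.0, 0.3, -4.6]
gripper_width: 0.01
grip_force: 58.5
```

Request:
servo_tool(targets=[[[0,0,11,0,0,0,1],[0,0,11,0,0,0,1],[0,0,10,0,0,0,1],[0,0,9,0,0,0,1],[0,0,8,0,0,0,1],[0,0,7,0,0,0,1],[0,0,5,0,0,0,1],[0,0,3,0,0,0,1]]])

```text
t: 9.73
eef_pos: [0.6003, 0.0083, 0.192]
orientation: [-3.141, -0.0, 1.862]
contact_force: [-0.9, -1.0, -5.2]
gripper_width: 0.0098
grip_force: 58.5
```

Request:
servo_tool(targets=[[[0,0,2,0,0,0,1],[0,0,2,0,0,0,1],[0,0,2,0,0,0,1],[0,0,2,0,0,0,1],[0,0,2,0,0,0,1],[0,0,1.5,0,0,0,1],[0,0,1,0,0,0,1],[0,0,0,0,0,0,1]]])

```text
t: 10.4
eef_pos: [0.6003, 0.0084, 0.18]
orientation: [-3.141, -0.0, 1.862]
contact_force: [-0.3, 0.2, -4.8]
gripper_width: 0.01
grip_force: 58.5
```

Request:
servo_tool(targets=[[[0,0,1,0,0,0,1],[0,0,1,0,0,0,1],[0,0,1,0,0,0,1],[0,0,1,0,0,0,1],[0,0,1,0,0,0,1],[0,0,1,0,0,0,1],[0,0,1,0,0,0,1],[0,0,0,0,0,0,1]]])

```text
t: 11.07
eef_pos: [0.6003, 0.0084, 0.1729]
orientation: [-3.141, -0.0, 1.862]
contact_force: [-0.3, 0.4, -5.0]
gripper_width: 0.0098
grip_force: 58.5
```

Request:
servo_tool(targets=[[[0,0,0.4,0,0,0,1],[0,0,0.4,0,0,0,1],[0,0,0.4,0,0,0,1],[0,0,0.4,0,0,0,1],[0,0,0.4,0,0,0,1],[0,0,0,0,0,0,1],[0,0,0,0,0,0,1],[0,0,0,0,0,0,1]]])

```text
t: 11.73
eef_pos: [0.6005, 0.0083, 0.1713]
orientation: [3.142, 0.0, 1.862]
contact_force: [0.1, 0.4, -4.9]
gripper_width: 0.0099
grip_force: 58.5
```

Request:
servo_tool(targets=[[[0,0,0.3,0,0,0,1],[0,0,0.3,0,0,0,1],[0,0,0.3,0,0,0,1],[0,0,0.3,0,0,0,1],[0,0,0.3,0,0,0,1],[0,0,0,0,0,0,1],[0,0,0,0,0,0,1],[0,0,0,0,0,0,1]]])

```text
t: 12.4
eef_pos: [0.6005, 0.0083, 0.1698]
orientation: [-3.142, 0.0, 1.862]
contact_force: [-0.5, -0.5, -4.2]
gripper_width: 0.0101
grip_force: 58.5
```

Request:
servo_tool(targets=[[[0,0,0.2,0,0,0,1],[0,0,0.2,0,0,0,1],[0,0,0.2,0,0,0,1],[0,0,0.2,0,0,0,1],[0,0,0,0,0,0,1],[0,0,0,0,0,0,1],[0,0,0,0,0,0,1],[0,0,0,0,0,0,1]]])

```text
t: 13.07
eef_pos: [0.6007, 0.0083, 0.1695]
orientation: [3.141, 0.0, 1.862]
contact_force: [-1.7, -1.2, 0.5]
gripper_width: 0.0103
grip_force: 59.0
```

The load has come off the wrist (-4.9 to +0.5 N), so the basket stands on the floor at TCP height 0.1695, as predicted. Easing the grip and opening.

Request:
servo_tool(targets=[[[0,0,0,0,0,0,1],[0,0,0,0,0,0,1],[0,0,0,0,0,0,0.85],[0,0,0,0,0,0,0.8],[0,0,0,0,0,0,0.7],[0,0,0,0,0,0,0.5],[0,0,0,0,0,0,0.2],[0,0,0,0,0,0,0]]], grip_force=20)

```text
t: 13.73
eef_pos: [0.6009, 0.0084, 0.1691]
orientation: [3.141, 0.0, 1.862]
contact_force: [0.1, -0.5, -0.2]
gripper_width: 0.0612
grip_force: 0.0
```

Request:
servo_tool(targets=[[[0,0,0,0,0,0,0],[0,0,0,0,0,0,0],[0,0,0,0,0,0,0],[0,0,0,0,0,0,0],[0,0,0,0,0,0,0],[0,0,0,0,0,0,0],[0,0,0,0,0,0,0],[0,0,0,0,0,0,0]]])

```text
t: 14.4
eef_pos: [0.6005, 0.0084, 0.169]
orientation: [3.142, 0.0, 1.862]
contact_force: [0.8, 0.2, 0.7]
gripper_width: 0.0853
grip_force: 0.0
```

Opened; retreating straight up.

Request:
servo_tool(targets=[[[0,0,-4,0,0,0,0],[0,0,-10,0,0,0,0],[0,0,-16,0,0,0,0],[0,0,-20,0,0,0,0],[0,0,-20,0,0,0,0],[0,0,-20,0,0,0,0],[0,0,-15,0,0,0,0],[0,0,-5,0,0,0,0]]])

```text
t: 15.07
eef_pos: [0.6025, 0.0083, 0.2836]
orientation: [3.135, 0.002, 1.862]
contact_force: [0.8, -0.3, 0.5]
gripper_width: 0.0856
grip_force: 0.0
```

Request:
servo_tool(targets=[[[0,0,0,0,0,0,0],[0,0,0,0,0,0,0],[0,0,0,0,0,0,0],[0,0,0,0,0,0,0],[0,0,0,0,0,0,0],[0,0,0,0,0,0,0],[0,0,0,0,0,0,0],[0,0,0,0,0,0,0]]])

```text
t: 15.73
eef_pos: [0.6004, 0.0084, 0.2786]
orientation: [-3.141, -0.0, 1.862]
contact_force: [0.1, 0.1, 0.0]
gripper_width: 0.0857
grip_force: 0.0
```

```bash
python3 - <<'E'
from h import *
im=ctrl.camera('wrist');s=ctrl.camera('scene'); save('w5.png',np.hstack([np.clip(cv2.resize(x,(400,300))*1.7,0,255).astype(np.uint8) for x in (im,s)]))
E
```

```text
(no output)
```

View pics/w5.png

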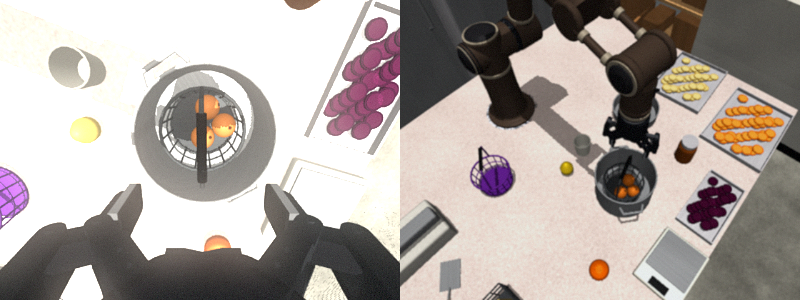

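The basket stands upright in the deep pot with all three apricots in it (wrist view about (203,135), scene view about (625,180)). The gripper is clear and the other things are where they were.

```bash
python3 -c "
from workcell import ctrl
print(ctrl.close_job())"
```

```text
the job is handed in; nothing more can be done
None
```

The basket stands upright on the deep pot's bottom with all three apricots in it, released softly and handed in at about 16 s; the interface returned no verdict.

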